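# Eject a cell-monitoring board from the test dock and box it

## Task

The circuit board in the test dock has finished its test. Push the dock's spring eject plunger all the way down to its stop so that the board pops up out of its connectors, then draw the board straight up out of the slot by its grip strip and stand it in an empty compartment of the black divided box, setting it down without dropping it. Leave the board that is already in the box, and the other things on the bench, as they are.

Things in the scene. Friction and masses are not known exactly. Their poses are not given: they have to be found in the camera images.
- dock: Open-frame test dock, fixed: grey base and top plate on four aluminium standoffs, 204 mm long (own y, -82 to +122) x 90 mm (x), top face 106 mm up. Origin on the bench under the middle of the board slot, z up. Eject plunger at x = 0, y = +88 mm. Screw heads and a lens stand 3 mm above the top face.
- dock_slot (a point): Middle of the slot in the dock's top face, 106 mm above the bench, axes as the dock's. Slot 16 mm (x) x 116 mm (y); the board stands in it in the plane x = 0. Leaf springs below hold the board with some 3 to 6 N against sliding, until its lower edge is 84 mm above the bench; it is clear of the dock with its lower edge above the top face.
- eject_top (a point): Centre of the flat top of the eject plunger's head: black mushroom head 40 mm across (flat part 34 mm), 14 mm thick, on a 12 mm steel rod that enters a steel bush. At rest 156 mm above the bench, 50 mm above the dock's top face; moves straight down with the plunger.
- eject (a joint): Eject plunger travel in m: 0 at rest, 0.022 down on its stop. A rocker lifts the board about as far (1 mm less) as the plunger goes down. Takes about 4 N to start, some 8 to 12 N just before the stop; let go, it springs back up by itself while leaf springs keep the board raised.
- board: Green circuit board to take out: 3 mm thick (own x), 110 mm wide (y), 84 mm tall with its white moulded grip strip along the top edge (10 x 90 x 14 mm high), 110 g. Origin mid lower edge, z up. Seated: lower edge 22 mm above the bench, strip top flush with the dock's top with 3 mm of slot beside it, so not grippable; ejected, about 21 mm stands above the top.
- tote: Black divided box, open top, fixed: 113 mm (own x) x 138 mm (y), 66 mm tall, floor 4 mm thick. Origin under its centre, z up. Dividers as tall as the walls make four compartments 24 mm (x) x 130 mm (y), centred at x = -40.5 (holds a board), -13.5, +13.5, +40.5 mm (empty). A board stood in one leans up to 0.35 rad on a divider, its strip above the walls.
- spare_board: An identical board that already leans in the box's compartment at x = -40.5 mm, tilted about 0.33 rad towards the box's -x wall, its strip above the walls. Origin at the middle of its lower edge. To be left alone.
- multimeter: Yellow and grey hand multimeter lying on the bench, 92 x 190 x 47 mm. Bystander.
- screwdriver: Screwdriver with a red handle, 200 mm long, lying on the bench. Bystander.
- tape_roll: Roll of blue tape lying flat, 100 mm in diameter, 24 mm high. Bystander.

How it is judged:
By the outcome, as a careful person would: the job done as asked, in the order asked, and still so for the second after the job is handed in, with the robot touching nothing.
It also fails if it takes over 54 s, if anything falls off the work surface, if the arm or the gripper's body presses on something with over 40 N, if the wrist force passes 120 N, or if a joint passes its speed limit or range.

## Robot

A 6-joint arm with a two-finger parallel gripper is mounted at the origin on the work surface. World frame = base frame: x ahead of the robot, y to its left, z up, the work surface at z = 0. Lengths are in m, angles in rad, forces in N, time in s.
With the tool pointing down it reaches from about 0.3 to 0.875 m from the base axis. Payload 6.4 kg.
Tool frame: the origin (TCP) lies midway between the tips of the shut fingers; the grasp point (between the pads) lies 19 mm behind it; z points along the fingers, y is the line along which they close (so a half turn about z gives the same grasp; the last joint's range is limited). The gripper opens to 85 mm and grips with 20 to 120 N. Pads are 22 mm wide; open, the fingers measure 114 mm over their backs; the gripper's body (76 mm by 85 mm) begins 54 mm behind the grasp point. The pads swing forward as they close: fully open they stand 13 mm farther back than shut.
Start: joints at [-0.206, 0.181, 1.607, -0, 1.354, -0.206], TCP at [0.575, 0, 0.231] pointing down, gripper open.
Joint ranges: [-2.99, 2.99], [-0.89, 2.07], [0.3, 2.58], [-1.14, 4.28], [0, 2.63], [-3.12, 3.12]. Speed limits (rad/s): [2.57, 2.57, 3.01, 3.14, 3.14, 3.14].

## Interface

Orientations are given as a unit quaternion [w, x, y, z].
In Python, from bench import get_obs, camera, hand_in gives the robot as it stands.
- The arm moves only by the tool carry_out, never from a script. Its argument "plan" is a list that holds one entry, the list of rows, each a list of 7 numbers: the shift along the world's x, y, z in m, then the turn, a rotation vector about the world's x, y, z in rad, then the opening, from 0 (shut) to 1 (fully open). In form: [[[x, y, z, rx, ry, rz, hand], ...]]. A call has exactly 5 rows; each row is the pose to reach, as a shift and turn from the pose commanded when the call began; what a row does not reach only later rows make up. A row lasts 1/12 s, in which the tool goes at most 41.7 mm and 7.16 degrees, less where a joint would pass 70% of its speed; a pose out of reach is approached as far as the arm can. A call with a gripper value outside its range is refused whole. The fingers move at their own pace and stop on an object; the grip force is fixed at half the most. Time passes only in rows, so rows that repeat a pose let the fingers close, or fill a call up. It gives the time, the measured TCP pose, the force, the opening and the grip force at its end, in the units of the state.
- get_obs(): the state, without advancing time (a new reading comes with each control period).
- camera(name): name is "scene" or "side" or "wrist"; returns a dict with "pixels" (384x512x3 uint8, red, green, blue), "z_map" (384x512 float32, m along the optical axis (not along the pixel's ray), 0 where there is no reading), "camera_matrix" (3x3 intrinsics, pixels), "cam_to_world" (4x4, takes a point from camera to world coordinates). Camera axes: x right, y up, looking along -z (the intrinsics and any distortion apply to the point x, -y, -z); pixel columns grow to the right and rows downward; lengths in m; the calibration is good to about 2 mm. The wrist camera is an equidistant fisheye: a pixel r from the principal point sees the ray r / f radians off the axis. A picture is of the moment at which its call begins.
- hand_in(): hands the job in; it is judged then, once.
The state is a dict: "time_s": time; "q": joint angles; "dq": joint speeds; "joint_efforts": joint torques, N m; "eef_pos": TCP position; "eef_rot": TCP orientation; "wrist_force": force on the tool from outside, world axes, zero at the start; "torque": the same for the moment, N m; "opening": opening from 0.0 (shut) to 1.0 (fully open); "grasp_force": force on a finger pad.
Only numpy, scipy, OpenCV 4.12 (cv2) and the standard library are available. Lean on these libraries where they do the work, as an engineer would, in place of code of your own. Each camera call takes 0.05 s, during which the arm holds its last target. There are 200 camera calls.

## Working session

There is one attempt and no reset: what is moved stays moved. The work goes in short steps, Python scripts to look and compute and a tool call to move; the robot and the scene stay as the last step left them, time stands still between calls to the robot, and variables do not carry over. Pictures are saved under pics/ and viewed, at most 10 in all, crops included, and the job is handed in when it is done.

Besides the shell and the picture viewer there is one more tool, called by a JSON object that holds its "name" and its "arguments", one argument or row to a line. carry_out: Moves the arm, as the interface text tells. Its arguments: {"type":"object","properties":{"plan":{"type":"array","items":{"type":"array","items":{"type":"array","items":{"type":"number"}}}}},"required":["plan"]}

```bash
mkdir -p pics; cat > h.py <<'E'
import numpy as np, cv2
from bench import get_obs, camera, hand_in
def cloud(n):
    c=camera(n); K=c["camera_matrix"]; z=c["z_map"]; T=c["cam_to_world"]
    v,u=np.mgrid[:384,:512]; x=(u-K[0,2])/K[0,0]*z; y=(v-K[1,2])/K[1,1]*z
    P=np.stack([x,-y,-z],-1)@T[:3,:3].T+T[:3,3]; P[z==0]=np.nan
    return c["pixels"],P,c
E
python3 - <<'E'
from h import *
im=[]
for n in("scene","side"):
    p,P,c=cloud(n); im.append(p); np.savez(n+".npz",p=p,P=P,K=c["camera_matrix"],T=c["cam_to_world"])
    cv2.imwrite(f"pics/{n}0.png",cv2.resize(p[...,::-1],(768,576)))
    print(n,c["cam_to_world"][:3,3],[k for k in c])
print(get_obs())
E
```

```text
scene [1.24056116 0.48879574 0.65736665] ['pixels', 'z_map', 'camera_matrix', 'cam_to_world']
side [ 0.1582108  -0.59463303  0.99683673] ['pixels', 'z_map', 'camera_matrix', 'cam_to_world']
{'time_s': 0.1, 'q': array([-2.06283337e-01,  1.81488547e-01,  1.60787459e+00, -1.45903218e-05,
        1.35377246e+00, -2.06270539e-01]), 'dq': array([-4.82090225e-04, -1.32977366e-03, -1.74015594e-03,  1.81047528e-03,
       -2.39665686e-05,  1.18156763e-04]), 'joint_efforts': array([-2.02498759e-04, -4.45872438e+01, -3.52238703e+01, -4.27332343e-04,
        4.16999465e-03,  3.20961749e-05]), 'eef_pos': array([5.74526446e-01, 1.21540262e-04, 2.30478118e-01]), 'eef_rot': array([-6.41782559e-04,  7.07109981e-01,  7.07103161e-01, -4.28180590e-04]), 'wrist_force': array([ 0.53030864, -0.46672365,  0.13816049]), 'torque': array([-0.00879035,  0.00548524, -0.03191739]), 'grasp_force': 0.0, 'opening': 0.9931766739071909}
```

View pics/scene0.png

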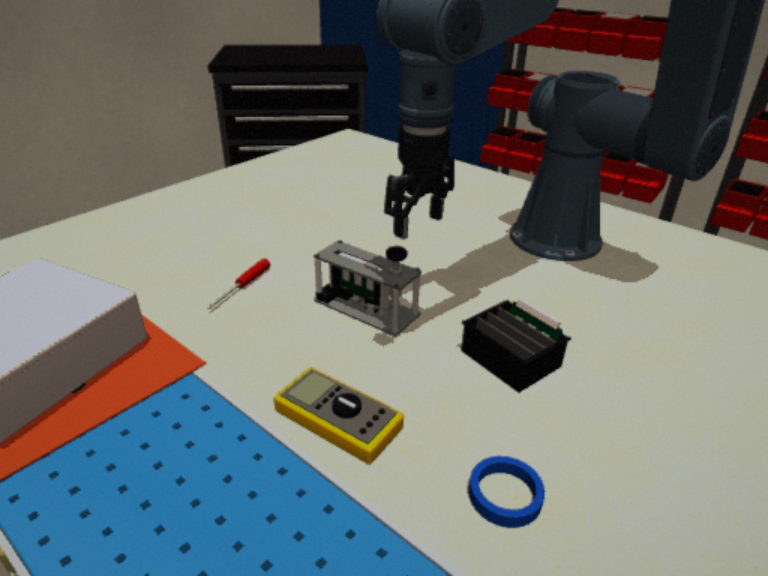

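View pics/side0.png

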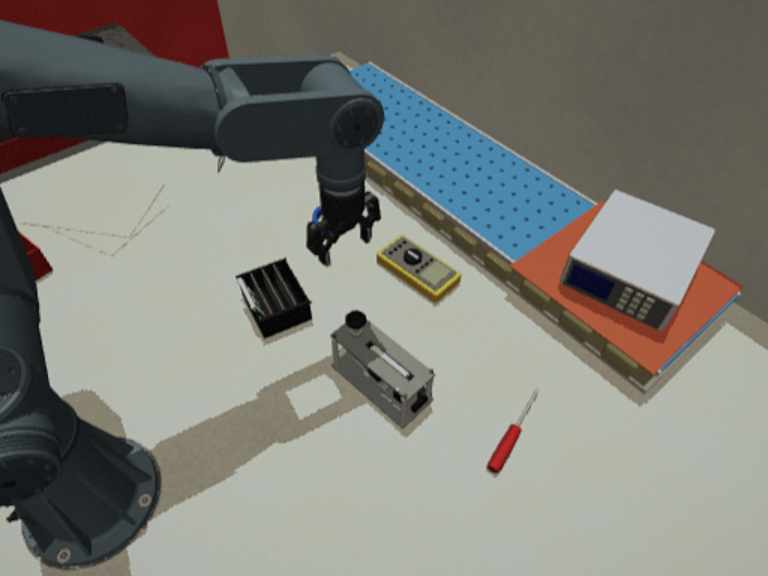

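The scene view shows the dock at about (367,285), the plunger head at (397,254) and the box at (515,340). In the side view the plunger is at (356,320), the slot at (390,360) and the box at (275,298). The next step is to measure them.

```bash
python3 - <<'E'
from h import *
for n,dw,tw in(("scene",(300,225,430,340),(455,290,575,395)),("side",(325,300,440,430),(230,250,320,340))):
    d=np.load(n+".npz");P=d["P"];p=d["p"].astype(int)
    def reg(w):
        a,b,c,e=[int(k/1.5) for k in w]; return P[b:e,a:c].reshape(-1,3),p[b:e,a:c].reshape(-1,3)
    Q,C=reg(dw); ok=np.isfinite(Q[:,2]);Q=Q[ok]
    h=np.histogram(Q[:,2],np.arange(.0,.18,.004));print(n,"dock z",[(round(a,3),int(b)) for b,a in zip(*h) if b>8])
    t=Q[abs(Q[:,2]-.106)<.004]; r=cv2.minAreaRect(t[:,:2].astype(np.float32)*1000);print(" top",len(t),np.round(t[:,2].mean(),4),r)
    e=Q[abs(Q[:,2]-.156)<.005]; print(" head",len(e),e.mean(0) if len(e) else 0, cv2.minEnclosingCircle(e[:,:2].astype(np.float32)*1000) if len(e)>3 else 0)
    Q,C=reg(tw); ok=np.isfinite(Q[:,2]);Q=Q[ok];C=C[ok]
    g=(C.max(1)<70)&(Q[:,2]>.061)&(Q[:,2]<.071);t=Q[g];r=cv2.minAreaRect(t[:,:2].astype(np.float32)*1000);print(" tote",len(t),np.round(t[:,2].mean(),4),r)
    w=Q[(Q[:,2]>.072)];print(" strip",len(w),w.mean(0),cv2.minAreaRect(w[:,:2].astype(np.float32)*1000))
    T=d["T"];print(T[:3,:3].round(3).tolist(),d["K"].tolist())
E
```

```text
scene dock z [(np.float64(0.0), 2937), (np.float64(0.004), 549), (np.float64(0.008), 228), (np.float64(0.012), 61), (np.float64(0.016), 56), (np.float64(0.02), 78), (np.float64(0.024), 110), (np.float64(0.028), 81), (np.float64(0.032), 80), (np.float64(0.036), 54), (np.float64(0.04), 58), (np.float64(0.044), 55), (np.float64(0.048), 58), (np.float64(0.052), 58), (np.float64(0.056), 59), (np.float64(0.06), 66), (np.float64(0.064), 66), (np.float64(0.068), 66), (np.float64(0.072), 49), (np.float64(0.076), 33), (np.float64(0.08), 18), (np.float64(0.084), 16), (np.float64(0.088), 13), (np.float64(0.092), 13), (np.float64(0.096), 11), (np.float64(0.1), 73), (np.float64(0.104), 675), (np.float64(0.108), 268), (np.float64(0.112), 10), (np.float64(0.116), 21), (np.float64(0.144), 9), (np.float64(0.148), 17), (np.float64(0.152), 24), (np.float64(0.156), 69)]
 top 976 0.1071 ((539.4843139648438, -145.74371337890625), (84.37556457519531, 206.76512145996094), 4.967790126800537)
 head 98 [ 0.53732626 -0.07533933  0.15646503] ((536.0413208007812, -76.53059387207031), 19.33734130859375)
 tote 833 0
[... 1120 characters left out ...]
), 88), (np.float64(0.156), 29)]
 top 1413 0.1055 ((538.8489990234375, -147.47671508789062), (79.85256958007812, 205.28118896484375), 5.783750534057617)
 head 126 [ 0.53009402 -0.08146799  0.15480754] ((531.8670043945312, -80.04798126220703), 20.414655685424805)
 tote 260 0.0647 ((482.7589416503906, 151.8299560546875), (147.21551513671875, 116.569091796875), 77.88370513916016)
 strip 122 [0.44794163 0.11742301 0.13730692] ((454.921142578125, 94.52718353271484), (56.29729461669922, 243.3227081298828), 19.5026912689209)
[[0.766, 0.49, -0.417], [-0.643, 0.593, -0.485], [0.01, 0.64, 0.769]] [[373.900278791042, 0.0, 255.62237132720114], [0.0, 373.900278791042, 194.0296864992663], [0.0, 0.0, 1.0]]
```

{"name": "carry_out", "arguments": {
  "plan": [
    [[-0.02,-0.03,-0.01,0,0,0.09,0],[-0.041,-0.06,-0.03,0,0,0.09,0],[-0.041,-0.08,-0.05,0,0,0.09,0],[-0.041,-0.08,-0.05,0,0,0.09,0],[-0.041,-0.08,-0.05,0,0,0.09,0]]
  ]
}}

```text
time_s: 0.52
eef_pos: [0.5329, -0.0804, 0.18]
eef_rot: [-0.002, 0.675, 0.737, -0.0]
wrist_force: [0.0, 0.1, 0.4]
opening: 0.299
grasp_force: 0.0
```

{"name": "carry_out", "arguments": {
  "plan": [
    [[0,0,0,0,0,0,0],[0,0,0,0,0,0,0],[0,0,-0.01,0,0,0,0],[0,0,-0.02,0,0,0,0],[0,0,-0.03,0,0,0,0]]
  ]
}}

```text
time_s: 0.93
eef_pos: [0.5346, -0.0794, 0.151]
eef_rot: [0.001, 0.674, 0.739, 0.0]
wrist_force: [-1.4, 2.0, 9.7]
opening: -0.002
grasp_force: 5.3
```

{"name": "carry_out", "arguments": {
  "plan": [
    [[0,0,-0.004,0,0,0,0],[0,0,-0.007,0,0,0,0],[0,0,-0.01,0,0,0,0],[0,0,-0.012,0,0,0,0],[0,0,-0.012,0,0,0,0]]
  ]
}}

```text
time_s: 1.35
eef_pos: [0.5346, -0.0794, 0.1395]
eef_rot: [0.0, 0.674, 0.738, 0.0]
wrist_force: [-0.6, 2.0, 8.5]
opening: -0.001
grasp_force: 4.0
```

{"name": "carry_out", "arguments": {
  "plan": [
    [[0,0,-0.001,0,0,0,0],[0,0,-0.002,0,0,0,0],[0,0,-0.003,0,0,0,0],[0,0,-0.0035,0,0,0,0],[0,0,-0.0035,0,0,0,0]]
  ]
}}

```text
time_s: 1.77
eef_pos: [0.5346, -0.0794, 0.1364]
eef_rot: [0.0, 0.674, 0.738, 0.0]
wrist_force: [-2.9, 2.2, 10.2]
opening: -0.003
grasp_force: 5.2
```

{"name": "carry_out", "arguments": {
  "plan": [
    [[0,0,-0.001,0,0,0,0],[0,0,-0.002,0,0,0,0],[0,0,-0.003,0,0,0,0],[0,0,-0.003,0,0,0,0],[0,0,-0.003,0,0,0,0]]
  ]
}}

```text
time_s: 2.18
eef_pos: [0.5347, -0.0794, 0.134]
eef_rot: [0.0, 0.674, 0.738, 0.0]
wrist_force: [-4.0, 3.4, 14.4]
opening: -0.001
grasp_force: 7.3
```

{"name": "carry_out", "arguments": {
  "plan": [
    [[0,0,-0.001,0,0,0,0],[0,0,-0.0015,0,0,0,0],[0,0,-0.002,0,0,0,0],[0,0,-0.002,0,0,0,0],[0,0,-0.002,0,0,0,0]]
  ]
}}

```text
time_s: 2.6
eef_pos: [0.5349, -0.0793, 0.1338]
eef_rot: [0.001, 0.674, 0.739, 0.0]
wrist_force: [-9.3, 5.4, 28.0]
opening: 0.002
grasp_force: 14.0
```

At the stop: the force has risen to 28 N with no further travel. I'll retract, move over the slot and open the gripper.

{"name": "carry_out", "arguments": {
  "plan": [
    [[0,0,0.03,0,0,0,0],[0,0,0.07,0,0,0,0.3],[0,-0.03,0.09,0,0,0,0.7],[0.006,-0.06,0.09,0,0,0,0.7],[0.006,-0.087,0.09,0,0,0,0.7]]
  ]
}}

```text
time_s: 3.02
eef_pos: [0.5416, -0.1681, 0.2222]
eef_rot: [0.002, 0.674, 0.739, 0.0]
wrist_force: [-0.3, -0.8, -0.4]
opening: 0.565
grasp_force: 0.0
```

```bash
python3 - <<'E'
from h import *
print(get_obs()["eef_pos"])
for n,w in(("scene",(300,225,430,340)),("side",(325,300,440,430))):
    p,P,c=cloud(n);a,b,cc,e=[int(k/1.5) for k in w]
    cv2.imwrite(f"pics/{n}1.png",cv2.resize(p[b:e,a:cc,::-1],None,fx=5,fy=5))
    Q=P[b:e,a:cc].reshape(-1,3);C=p[b:e,a:cc].reshape(-1,3)
    m=(Q[:,2]>.115)&(Q[:,2]<.135)&(Q[:,1]<-.11)&(Q[:,1]>-.24);t=Q[m]
    print(n,len(t),t.mean(0),np.percentile(t[:,2],[5,50,95]),cv2.minAreaRect(t[:,:2].astype(np.float32)*1000))
    m=(Q[:,2]>.14)&(Q[:,2]<.17)&(Q[:,1]>-.11);print(Q[m].mean(0),Q[m][:,2].max())
w=camera("wrist");cv2.imwrite("pics/w1.png",w["pixels"][...,::-1])
E
```

```text
[ 0.54159747 -0.16812003  0.22224468]
scene 152 [ 0.54413787 -0.16220635  0.12357959] [0.11627933 0.1243411  0.12916056] ((543.2901000976562, -164.93865966796875), (14.201794624328613, 104.18911743164062), 6.393213748931885)
[ 0.5385681  -0.07389922  0.15485228] 0.15981738588630812
side 154 [ 0.53937421 -0.17001032  0.12390686] [0.11661182 0.12529825 0.12798173] ((540.843994140625, -168.70578002929688), (12.032898902893066, 105.76725769042969), 5.156254291534424)
[ 0.52564324 -0.08135516  0.15411395] 0.15948205185220532
```

{"name": "carry_out", "arguments": {
  "plan": [
    [[0,0,-0.03,0,0,0,0.6],[0,0,-0.06,0,0,0,0.6],[0,0,-0.085,0,0,0,0.6],[0,0,-0.1,0,0,0,0.6],[0,0,-0.106,0,0,0,0.6]]
  ]
}}

```text
time_s: 3.58
eef_pos: [0.5376, -0.1643, 0.1106]
eef_rot: [-0.003, 0.674, 0.739, -0.001]
wrist_force: [0.1, 0.2, 0.9]
opening: 0.602
grasp_force: 0.0
```

{"name": "carry_out", "arguments": {
  "plan": [
    [[0,0,-0.002,0,0,0,0.6],[0,0,-0.002,0,0,0,0.5],[0,0,-0.002,0,0,0,0.3],[0,0,-0.002,0,0,0,0.3],[0,0,-0.002,0,0,0,0.3]]
  ]
}}

```text
time_s: 4.0
eef_pos: [0.5408, -0.1673, 0.1141]
eef_rot: [0.001, 0.675, 0.738, 0.0]
wrist_force: [-0.1, -0.2, 0.7]
opening: 0.304
grasp_force: 0.0
```

```bash
python3 - <<'E'
from h import *
p,P,c=cloud("scene");a=p[130:250,190:310,::-1];p,P,c=cloud("side");b=p[170:290,190:310,::-1]
cv2.imwrite("pics/g2.png",cv2.resize(np.hstack([a,b]),(800,400),interpolation=cv2.INTER_CUBIC))
E
```

```text
(no output)
```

View pics/g2.png

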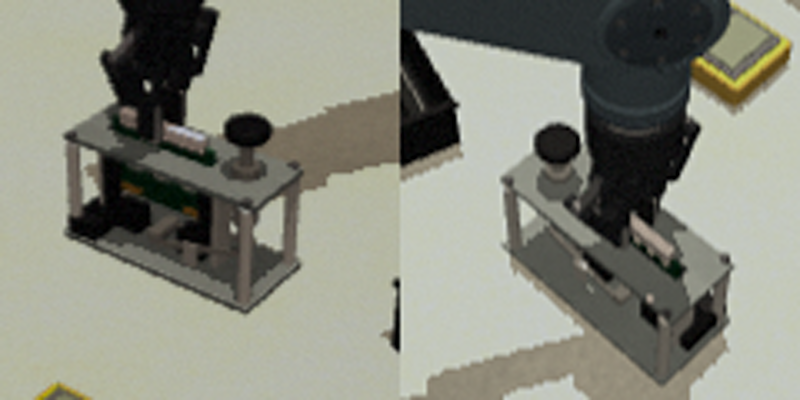

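The fingers straddle the white strip: left crop about (160,130), right crop about (620,220). I'll go slightly lower and close.

{"name": "carry_out", "arguments": {
  "plan": [
    [[0,0,-0.002,0,0,0,0.3],[0,0,-0.002,0,0,0,0],[0,0,-0.002,0,0,0,0],[0,0,-0.002,0,0,0,0],[0,0,-0.002,0,0,0,0]]
  ]
}}

```text
time_s: 4.52
eef_pos: [0.5406, -0.167, 0.1109]
eef_rot: [0.001, 0.675, 0.738, 0.0]
wrist_force: [3.6, 0.6, -1.4]
opening: 0.103
grasp_force: 60.8
```

{"name": "carry_out", "arguments": {
  "plan": [
    [[0,0,0,0,0,0,0],[0,0,0,0,0,0,0],[0,0,0.002,0,0,0,0],[0,0,0.006,0,0,0,0],[0,0,0.012,0,0,0,0]]
  ]
}}

```text
time_s: 4.93
eef_pos: [0.5397, -0.1667, 0.1225]
eef_rot: [-0.001, 0.675, 0.738, 0.0]
wrist_force: [4.2, 0.1, -3.9]
opening: 0.094
grasp_force: 60.6
```

{"name": "carry_out", "arguments": {
  "plan": [
    [[0,0,0.012,0,0,0,0],[0,0,0.03,0,0,0,0],[0,0,0.055,0,0,0,0],[0,0,0.08,0,0,0,0],[0,0,0.11,0,0,0,0]]
  ]
}}

```text
time_s: 5.35
eef_pos: [0.5382, -0.1666, 0.2336]
eef_rot: [-0.002, 0.675, 0.738, -0.001]
wrist_force: [0.0, 0.1, -1.2]
opening: 0.1
grasp_force: 60.8
```

```bash
python3 - <<'E'
from h import *
print(get_obs()["eef_pos"],get_obs()["wrist_force"],get_obs()["opening"])
p,P,c=cloud("scene");a=p[60:240,170:350,::-1];p2,P2,c2=cloud("side");b=p2[120:300,170:350,::-1]
cv2.imwrite("pics/g3.png",cv2.resize(np.hstack([a,b]),(800,400),interpolation=cv2.INTER_CUBIC))
# tote refined: rim points by side/scene at rim height, stays static -> wall edges in tote frame
for n in("scene","side"):
    d=np.load(n+".npz");P=d["P"].reshape(-1,3);C=d["p"].reshape(-1,3).astype(int)
    m=(np.hypot(P[:,0]-.483,P[:,1]-.153)<.12)&(P[:,2]>.03)&(P[:,2]<.064+.006)&(C.max(1)<80)
    a=np.deg2rad(-12);R=np.array([[np.cos(a),np.sin(a)],[-np.sin(a),np.cos(a)]]);L=(P[m][:,:2]-[.483,.1535])@R.T*1000
    top=P[m][:,2]>.058
    print(n,np.percentile(L[top],[1,5,95,99],axis=0).round(1).tolist(),np.histogram(L[top&(abs(L[:,1])<55)][:,0],np.arange(-66,68,4)))
E
```

```text
[ 0.53822894 -0.16663279  0.2335958 ] [ 0.03999632  0.14937428 -1.1682906 ] 0.10043742717785022
scene [[-54.0, -68.6], [-50.4, -65.1], [57.1, 71.3], [58.8, 73.3]] (array([  0,   0,   3,  26, 109,  27,   0,   0,   0,  45,  74,   0,   0,
         0,   0,   2,  83,  52,   0,   0,   0,   0,   8, 109,  13,   0,
         0,   0,   0,  15, 112,  14,   0]), array([-66, -62, -58, -54, -50, -46, -42, -38, -34, -30, -26, -22, -18,
       -14, -10,  -6,  -2,   2,   6,  10,  14,  18,  22,  26,  30,  34,
        38,  42,  46,  50,  54,  58,  62,  66]))
side [[-56.4, -74.8], [-52.2, -73.9], [54.9, 69.6], [56.1, 71.6]] (array([ 0,  0,  4,  2,  2,  0,  0,  0,  0, 18,  0,  0,  0,  0,  0,  2, 18,
        0,  0,  0,  0,  0, 20,  4,  0,  0,  0,  0,  0, 22, 19,  0,  0]), array([-66, -62, -58, -54, -50, -46, -42, -38, -34, -30, -26, -22, -18,
       -14, -10,  -6,  -2,   2,   6,  10,  14,  18,  22,  26,  30,  34,
        38,  42,  46,  50,  54,  58,  62,  66]))
```

View pics/g3.png

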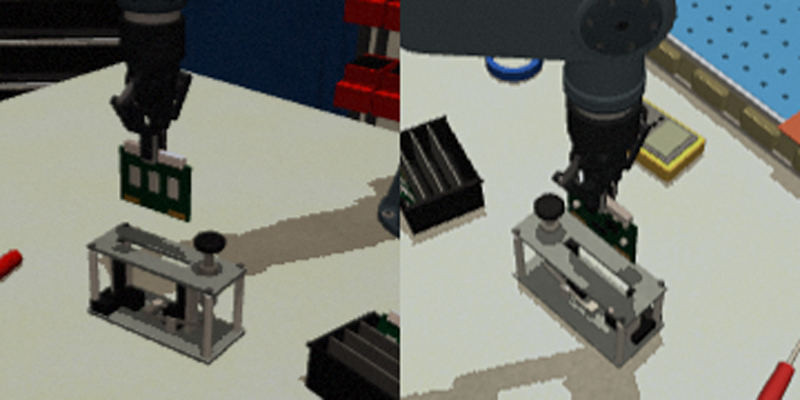

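The board is held clear of the slot: left crop (155,180), and the slot is empty at (160,250). Next I'll raise it more and carry it to compartment x = +13.5.

{"name": "carry_out", "arguments": {
  "plan": [
    [[0,0,0.035,0,0,0,0],[0,0.015,0.05,0,0,0,0],[-0.005,0.05,0.05,0,0,-0.06,0],[-0.01,0.085,0.05,0,0,-0.12,0],[-0.015,0.12,0.05,0,0,-0.18,0]]
  ]
}}

```text
time_s: 5.87
eef_pos: [0.5236, -0.0463, 0.2831]
eef_rot: [-0.0, 0.74, 0.673, -0.001]
wrist_force: [0.2, 0.9, -1.9]
opening: 0.092
grasp_force: 60.9
```

{"name": "carry_out", "arguments": {
  "plan": [
    [[-0.005,0.035,0,0,0,-0.06,0],[-0.01,0.075,0,0,0,-0.12,0],[-0.02,0.115,0,0,0,-0.12,0],[-0.025,0.15,0,0,0,-0.12,0],[-0.029,0.18,0,0,0,-0.12,0]]
  ]
}}

```text
time_s: 6.28
eef_pos: [0.4941, 0.1349, 0.2829]
eef_rot: [-0.0, 0.777, 0.629, -0.001]
wrist_force: [-0.0, -0.1, -1.3]
opening: 0.102
grasp_force: 60.8
```

{"name": "carry_out", "arguments": {
  "plan": [
    [[0,0.01,0,0,0,0,0],[0,0.018,-0.02,0,0,0,0],[0,0.018,-0.05,0,0,0,0],[0,0.018,-0.08,0,0,0,0],[0,0.018,-0.1,0,0,0,0]]
  ]
}}

```text
time_s: 6.7
eef_pos: [0.4941, 0.1503, 0.1801]
eef_rot: [-0.001, 0.777, 0.629, -0.002]
wrist_force: [-0.7, -0.0, -1.3]
opening: 0.097
grasp_force: 60.7
```

```bash
python3 - <<'E'
from h import *
o=get_obs();print(o["eef_pos"],o["eef_rot"],o["wrist_force"],o["opening"])
im=[]
a=np.deg2rad(-12);R=np.array([[np.cos(a),np.sin(a)],[-np.sin(a),np.cos(a)]])
for n in("scene","side"):
    p,P,c=cloud(n);Q=P.reshape(-1,3);C=p.reshape(-1,3).astype(int)
    L=(Q[:,:2]-[.483,.1535])@R.T*1000
    for nm,m in(("green",(C[:,1]>C[:,0]+12)&(C[:,1]>C[:,2]+8)),("white",(C.min(1)>110))):
        m=m&(abs(L[:,0]-13.5)<25)&(abs(L[:,1])<75)&(Q[:,2]>.07)&(Q[:,2]<.2)
        if m.sum()>5: print(n,nm,m.sum(),np.percentile(np.c_[L[m],Q[m][:,2]*1000],[3,50,97],axis=0).round(1).tolist())
    K=c["camera_matrix"];T=c["cam_to_world"];q=(np.array([.483,.1535,.1])-T[:3,3])@T[:3,:3]
    u=int(K[0,2]+K[0,0]*q[0]/-q[2]);v=int(K[1,2]-K[1,1]*q[1]/-q[2]);u0=max(0,u-70);v0=max(0,v-70)
    im.append(cv2.resize(p[v0:v0+140,u0:u0+140,::-1],(400,400),interpolation=cv2.INTER_CUBIC))
cv2.imwrite("pics/g4.png",np.hstack(im))
E
```

```text
[0.49408259 0.15027915 0.18010983] [-7.69463903e-04  7.77170070e-01  6.29286599e-01 -2.11314219e-03] [-0.72580007 -0.03479611 -1.34680378] 0.09664000812703911
scene green 273 [[10.5, -47.3, 116.6], [12.8, 18.3, 142.4], [15.2, 55.0, 182.9]]
scene white 46 [[7.5, -44.5, 194.7], [13.0, 24.7, 197.0], [16.4, 44.8, 198.2]]
side green 15 [[6.8, -59.8, 131.7], [8.7, -56.2, 155.4], [10.0, -15.6, 182.6]]
side white 39 [[4.9, -44.1, 149.9], [9.9, -19.0, 191.4], [13.6, 26.1, 194.2]]
```

View pics/g4.png

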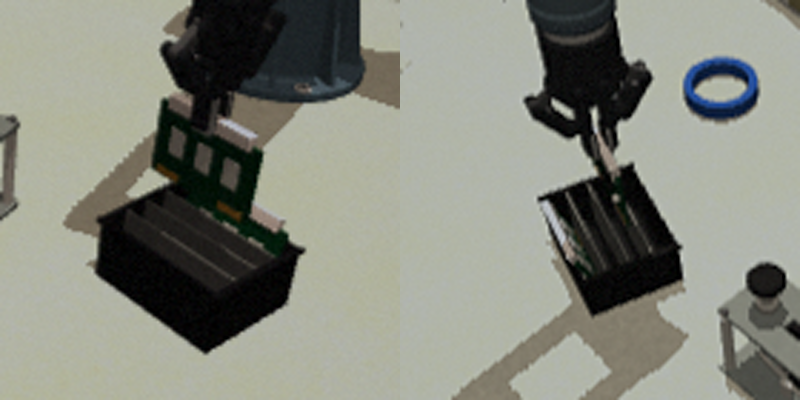

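The board hangs over the box at local x about 11–12 mm, with y centred, and square to the dividers (left crop (205,160), right crop (610,180)). I'll shift it 2 mm in +x and lower it.

{"name": "carry_out", "arguments": {
  "plan": [
    [[0.002,0,0,0,0,0,0],[0.002,0,-0.015,0,0,0,0],[0.002,0,-0.03,0,0,0,0],[0.002,0,-0.045,0,0,0,0],[0.002,0,-0.055,0,0,0,0]]
  ]
}}

```text
time_s: 7.22
eef_pos: [0.4993, 0.1507, 0.1289]
eef_rot: [0.001, 0.777, 0.629, 0.001]
wrist_force: [-0.5, 0.2, -2.3]
opening: 0.102
grasp_force: 60.8
```

{"name": "carry_out", "arguments": {
  "plan": [
    [[0,0,-0.01,0,0,0,0],[0,0,-0.02,0,0,0,0],[0,0,-0.03,0,0,0,0],[0,0,-0.04,0,0,0,0],[0,0,-0.045,0,0,0,0]]
  ]
}}

```text
time_s: 7.63
eef_pos: [0.4975, 0.1509, 0.0814]
eef_rot: [-0.0, 0.777, 0.629, -0.001]
wrist_force: [-1.2, 0.4, -1.2]
opening: 0.101
grasp_force: 60.8
```

{"name": "carry_out", "arguments": {
  "plan": [
    [[0,0,-0.002,0,0,0,0],[0,0,-0.003,0,0,0,0],[0,0,-0.004,0,0,0,0],[0,0,-0.005,0,0,0,0],[0,0,-0.005,0,0,0,0]]
  ]
}}

```text
time_s: 8.05
eef_pos: [0.4983, 0.151, 0.0781]
eef_rot: [0.0, 0.777, 0.629, 0.0]
wrist_force: [-0.3, 0.1, -1.6]
opening: 0.098
grasp_force: 60.8
```

{"name": "carry_out", "arguments": {
  "plan": [
    [[0,0,-0.001,0,0,0,0],[0,0,-0.002,0,0,0,0],[0,0,-0.003,0,0,0,0],[0,0,-0.004,0,0,0,0],[0,0,-0.004,0,0,0,0]]
  ]
}}

```text
time_s: 8.47
eef_pos: [0.4979, 0.151, 0.0736]
eef_rot: [-0.0, 0.777, 0.629, -0.0]
wrist_force: [0.5, -0.2, -1.3]
opening: 0.095
grasp_force: 60.8
```

{"name": "carry_out", "arguments": {
  "plan": [
    [[0,0,-0.0005,0,0,0,0],[0,0,-0.001,0,0,0,0],[0,0,-0.0015,0,0,0,0],[0,0,-0.002,0,0,0,0],[0,0,-0.002,0,0,0,0]]
  ]
}}

```text
time_s: 8.88
eef_pos: [0.4983, 0.151, 0.0722]
eef_rot: [0.0, 0.777, 0.629, 0.0]
wrist_force: [-0.1, -2.5, 3.4]
opening: 0.099
grasp_force: 61.4
```

Floor contact at the expected height (vertical force went from -1.3 to +3.4 N). I'll release it gradually.

{"name": "carry_out", "arguments": {
  "plan": [
    [[0,0,0,0,0,0,0.15],[0,0,0,0,0,0,0.2],[0,0,0,0,0,0,0.25],[0,0,0,0,0,0,0.3],[0,0,0,0,0,0,0.35]]
  ]
}}

```text
time_s: 9.3
eef_pos: [0.4979, 0.151, 0.0717]
eef_rot: [-0.0, 0.777, 0.629, -0.0]
wrist_force: [0.2, 0.1, 0.8]
opening: 0.345
grasp_force: 0.0
```

{"name": "carry_out", "arguments": {
  "plan": [
    [[0,0,0,0,0,0,0.4],[0,0,0,0,0,0,0.5],[0,0,0,0,0,0,0.6],[0,0,0,0,0,0,0.7],[0,0,0,0,0,0,0.75]]
  ]
}}

```text
time_s: 9.72
eef_pos: [0.498, 0.151, 0.0718]
eef_rot: [0.0, 0.777, 0.629, 0.0]
wrist_force: [-0.7, 0.1, -0.2]
opening: 0.748
grasp_force: 0.0
```

```bash
cat > v.py <<'E'
from h import *
import sys
im=[]
for n in("scene","side"):
    p,P,c=cloud(n)
    K=c["camera_matrix"];T=c["cam_to_world"];q=(np.array([.483,.1535,.08])-T[:3,3])@T[:3,:3]
    u=int(K[0,2]+K[0,0]*q[0]/-q[2]);v=int(K[1,2]-K[1,1]*q[1]/-q[2]);u0=max(0,u-60);v0=max(0,v-60)
    im.append(cv2.resize(p[v0:v0+120,u0:u0+120,::-1],(400,400),interpolation=cv2.INTER_CUBIC))
cv2.imwrite(sys.argv[1],np.hstack(im))
E
python3 v.py pics/g5.png
```

```text
(no output)
```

View pics/g5.png

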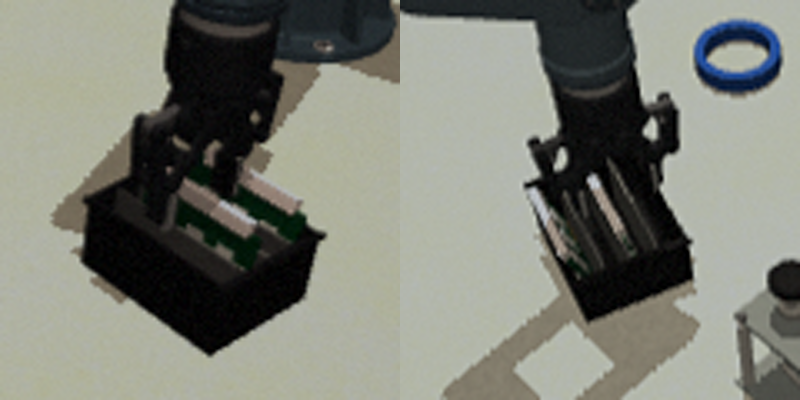

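The board stands in its compartment, leaning towards -x (strip at left crop (215,205)), and the spare behind it is untouched. I'll withdraw upward.

{"name": "carry_out", "arguments": {
  "plan": [
    [[0,0,0.004,0,0,0,0.75],[0,0,0.012,0,0,0,0.75],[0,0,0.03,0,0,0,0.75],[0,0,0.06,0,0,0,0.75],[0,0,0.1,0,0,0,0.75]]
  ]
}}

```text
time_s: 10.23
eef_pos: [0.4959, 0.1508, 0.171]
eef_rot: [-0.002, 0.777, 0.629, -0.002]
wrist_force: [0.9, 0.1, -0.4]
opening: 0.752
grasp_force: 0.0
```

{"name": "carry_out", "arguments": {
  "plan": [
    [[0,0,0.04,0,0,0,0.75],[0,0,0.08,0,0,0,0.75],[0,0,0.1,0,0,0,0.75],[0,0,0.1,0,0,0,0.75],[0,0,0.1,0,0,0,0.75]]
  ]
}}

```text
time_s: 10.65
eef_pos: [0.4988, 0.1511, 0.274]
eef_rot: [0.001, 0.777, 0.629, 0.002]
wrist_force: [-0.2, -0.2, 0.2]
opening: 0.75
grasp_force: 0.0
```

```bash
python3 v.py pics/g6.png
```

```text
(no output)
```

View pics/g6.png

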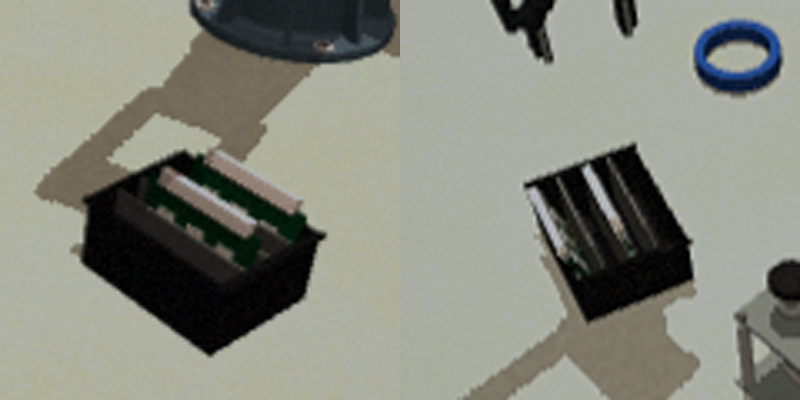

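Both boards stand leaning in the box (strips at left crop (210,200) and (255,180)), and the gripper is clear.

```bash
python3 -c "
from bench import hand_in
print(hand_in())"
```

```text
the job is handed in; nothing more can be done
None
```

The job is handed in after about 11 s of robot time: I pressed the plunger to its stop, drew the board straight up and stood it in the box's x = +13.5 mm compartment, and the spare board and other items were not touched.

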